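# Change the battery packs of a micromotor control unit

### The arm

A 6-joint arm with a two-finger parallel gripper is mounted at the origin on a cart in front of the work surface, level with it; the furniture and walls round the work are solid. World frame = base frame: x ahead of the robot, y to its left, z up, the work surface at z = 0. Lengths are in m, angles in degrees, forces in N, time in s.
With the tool pointing down it reaches from about 0.3 to 0.75 m from the base axis. Payload 8.5 kg.
Tool frame: the origin (TCP) lies at the very end of the fingers, on their centre line; the grasp point (between the pads) lies ctrl.hold_point_z behind it (ctrl.hold_point_z is the distance from the TCP to the grasp point, in m); z points along the fingers, y is the line along which they close (so a half turn about z gives the same grasp; the last joint's range is limited). The gripper opens to 85 mm and grips with 20 to 120 N. Pads are 22 mm wide; open, the fingers measure 114 mm over their backs; the gripper's body (76 mm by 85 mm) begins 54 mm behind the grasp point. The pads swing forward as they close: fully open they stand 13 mm farther back than shut.
Start: joints at [62.722, 21.807, 74.336, -0, 83.858, -12.336], TCP at [0.142, 0.531, 0.231] pointing down, gripper open.
Joint ranges: [-178.18, 178.18], [-50.72, 133.34], [12.68, 142.11], [-81.47, 261.47], [9.98, 163.14], [-165.26, 165.26]. Speed limits (degrees/s): [136.94, 136.94, 180, 180, 180, 180].

### API

Orientations are given as [roll, pitch, yaw] about the fixed x, y, z axes, in that order (R = Rz(yaw) Ry(pitch) Rx(roll)).
In Python, from station import ctrl, viewer, spotter gives the robot as it stands.
- The arm moves only by the tool play_rows, never from a script. Its arguments are lists of equal length, an entry for each row: "slide": the shift along the world's x, y, z in mm, a list of three; "twist": the turn, a rotation vector about the world's x, y, z in degrees, a list of three. In form: {"slide": [[dx, dy, dz], ...], "twist": [[ax, ay, az], ...]}. A call has 1 to 12 rows; each row is the pose to reach, as a shift and turn from the pose commanded when the call began; what a row does not reach only later rows make up. A row lasts 1/8 s, in which the tool goes at most 62.5 mm and 10.7 degrees, less where a joint would pass 70% of its speed; a pose out of reach is approached as far as the arm can. A call with a gripper value outside its range is refused whole. "hand" is the opening, from 0 (shut) to 1 (fully open), set as the call begins (left out, the last holds). The fingers move at their own pace and stop on an object; the grip force is fixed at half the most. Time passes only in rows, so rows that repeat a pose let the fingers close. It gives the time, the measured TCP pose, the force, the opening and the grip force at its end, in the units of the state.
- ctrl.state(): the state, without advancing time (a new reading comes with each control period).
- viewer.grab_frame(name): name is "scene" or "side" or "wrist"; returns the picture (480x640x3 uint8, blue, green, red); there is no depth.
- viewer.calibration(name): a dict with "fx", "fy", "cx", "cy" (pixels), "position" and "orientation" of the camera in the world; the wrist camera has in their place "tool_from_camera" (4x4, takes a point from camera to tool coordinates, whose origin is the TCP and whose axes are the flange's). Camera axes: x right, y down, z forward; pixel columns grow to the right and rows downward; lengths in m; the calibration is good to about 2 mm. A picture is of the moment at which its call begins: read the wrist's pose just before it. calibration takes no time and is no camera call.
- ctrl.sign_off(): hands the job in; it is judged then, once.
Trained networks look in the newest picture that a camera, given by its name, has taken for a name from the list of things; names that differ only in an ending like _2 or _b are one class to them, and where a whole thing is asked for, a point or a joint stands for the part that bears it (a point fixed in the world has none). Each returns a list of dicts, best first, with "conf" (0 to 1); they miss things now and then, are a little off and sometimes report something else, mostly with a low value. They report only what shows in the picture. A call takes as long as a camera call.
- spotter.find_in(camera, query): "bbox" ([left, top, width, height] in pixels, round what is visible of it).
- spotter.silhouettes(camera, query): "pixels" (480x640 bool, what is visible of it) and "bbox" ([left, top, width, height] in pixels, round what is visible of it).
The state is a dict: "clock": time; "joints": joint angles; "qd": joint speeds; "tau": joint torques, N m; "position": TCP position; "ee_rot": TCP orientation; "ft_force": force on the tool from outside, world axes, zero at the start; "torque": the same for the moment, N m; "opening": finger opening in m; "gripper_force": force on a finger pad.
Only numpy, scipy, OpenCV 4.12 (cv2) and the standard library are available. Lean on these libraries where they do the work, as an engineer would, in place of code of your own. Each camera call takes 0.05 s, during which the arm holds its last target. There are 200 camera calls.

### The job

Change the batteries of the micromotor's control unit: with the pin pusher from the tool block, hold down the recessed release in the blue battery door while you push the door open with it. Put every run-down, red-capped pack from the unit into the red used tray and seat a charged, green-capped pack from the crate, lying flat, in each of the two wells, contact end against the brass springs; then push the door fully shut until it latches and leave the pin pusher standing back in its hole, without disturbing the finished jewellery behind the unit.

Things in the scene. Friction and masses are not known exactly. Their poses are not given: they have to be found in the camera images.
- unit: Micromotor control unit, fixed grey box 184 (x) x 144 (y) x 36 mm; origin under its centre, dark fascia along its -x edge. On top the blue door between rails (tops 42 mm up) slides along the unit's +y. Below it an open bay, x -61..81, y -62..-6, floor z 15 mm: two wells with 6 mm ribs at their corners (3 mm play round a pack), free for fingers at mid-length and 30 mm or more beside each pack
- door (a joint): slide of the door along the unit's +y, m: 0 shut, 0.062 fully open (bay wholly uncovered). Stays where left (friction about 1 N). At 0 it is latched by a steel tongue and cannot move until the release is pressed; pushed shut again it rides over the catch by itself (about 5 N) and latches with the release up
- release (a joint): travel of the orange sprung release at the bottom of the recess in the door, m: 0 up (latched when the door is shut), 0.006 fully down; 1.6 N to start, 4 N fully down. It must be held more than about 5 mm down while the door is pushed the first 8 mm; it rides along with the door
- recess (a point): centre of the mouth of the round recess in the door's top face, 12 mm in diameter with an orange ring round it; the release lies 4.5 mm below the mouth, too deep and narrow for a finger. The door's top is here 46.5 mm above the bench. Moves with the door; door thickness 10 mm
- door_ridge (a point): middle of the top edge of the raised finger ridge on the door (56 mm long across the unit's x, 7 mm thick along y, standing 9 mm above the door's top), 38 mm from the recess towards the unit's -y; moves with the door. Its +y side can be pushed to shut the door
- well_a (a point): where the centre of a pack seated in the well nearer the fascia lies (pack lying along the unit's y)
- well_b (a point): where the centre of a pack seated in the other well lies, 48 mm from well_a along the unit's x
- contact_springs (a point): midpoint between the two wells' pairs of brass contact springs, at the -y wall of the bay: a seated pack's contact end is there, facing the unit's -y
- block_hole (a point): mouth of the pin pusher's hole, 10 mm in diameter, right through a fixed beech block 100 x 50 x 40 mm, in its top 40 mm above the bench. x, y as the block's; the hole is 28 mm from the block's middle towards -x; small burs stand 28 mm out of the +x half, 38 mm and more from the hole
- pin_handle (a point): middle of the pin pusher's handle, 72 mm above its tip; z from tip to handle. Steel pin 5 mm thick, 36 mm long; brass collar 14 mm thick, 6 mm high; dark wooden handle 16 mm thick, 60 mm long; total 102 mm, about 50 g. It stands upright in the block's hole on its collar, tip 4 mm above the bench
- pin_tip (a point): tip of its pin
- crate: open wooden tray 170 (x) x 190 (y) x 21 mm, walls and floor 5 mm, fixed; origin at the centre of its underside; holds the charged packs among odds and ends
- used_tray: loose red sheet-metal tray 110 (x) x 90 (y) x 26 mm, walls and floor 4 mm, 0.35 kg; origin at the centre of its underside; takes the run-down packs
- large_pack: grey pack 60 x 28 x 20 mm with a black end, for another device, in the crate; too big for the wells
- loupe: folding loupe 25 x 30 x 13 mm in the crate
- wax: yellow block of wax 30 x 46 x 19 mm in the crate
- bronze_cuff: finished bronze ladder cuff, 61 x 56 x 13 mm, lying on the bench behind the unit
- silver_cuff: finished ladder cuff, 52 x 60 x 14 mm, lying there too
- bangle: open silver bangle, 46 x 62 x 5 mm, lying there too
- flat_a_mid (a point): centre (half-way up) of a run-down pack: red cap; at the start in a well of the unit (one or two of the two run-down packs are there). Black battery pack 50 (x) x 18 (y) x 14 (z) mm, 32 g, brass contacts at its +x end, the coloured cap at its -x end
- flat_b_mid (a point): centre (half-way up) of a run-down pack: red cap; at the start in a well of the unit (one or two of the two run-down packs are there). Black battery pack 50 (x) x 18 (y) x 14 (z) mm, 32 g, brass contacts at its +x end, the coloured cap at its -x end
- charged_a_mid (a point): centre (half-way up) of a charged pack: green cap; at the start somewhere in the crate (two or three of the three are there). Black battery pack 50 (x) x 18 (y) x 14 (z) mm, 32 g, brass contacts at its +x end, the coloured cap at its -x end
- charged_b_mid (a point): centre (half-way up) of a charged pack: green cap; at the start somewhere in the crate (two or three of the three are there). Black battery pack 50 (x) x 18 (y) x 14 (z) mm, 32 g, brass contacts at its +x end, the coloured cap at its -x end
- charged_c_mid (a point): centre (half-way up) of a charged pack: green cap; at the start somewhere in the crate (two or three of the three are there). Black battery pack 50 (x) x 18 (y) x 14 (z) mm, 32 g, brass contacts at its +x end, the coloured cap at its -x end

How it is judged (in metres and radians):
On the way, in this order (a step that is already met when the one before it is completed fails the run):
1. the pin holds the release down while the door is pushed off its catch (value of joint release above 0.003 m and contact force between pin_pusher and release above 0.5 N and value of joint door above 0.004 m).
2. the battery door is open (value of joint door above 0.055 m), for 0.2 s.
3. each well holds a charged pack with its contacts at the springs, the door still open (((distance between charged_a_mid and well_a below 0.007 m and x of contact_springs in the frame of charged_a_mid above 0.017 m) or (distance between charged_b_mid and well_a below 0.007 m and x of contact_springs in the frame of charged_b_mid above 0.017 m) or (distance between charged_c_mid and well_a below 0.007 m and x of contact_springs in the frame of charged_c_mid above 0.017 m)) and ((distance between charged_a_mid and well_b below 0.007 m and x of contact_springs in the frame of charged_a_mid above 0.017 m) or (distance between charged_b_mid and well_b below 0.007 m and x of contact_springs in the frame of charged_b_mid above 0.017 m) or (distance between charged_c_mid and well_b below 0.007 m and x of contact_springs in the frame of charged_c_mid above 0.017 m)) and value of joint door above 0.03 m), for 0.2 s.
At the end, for the whole second after the job is handed in: a charged pack in each well (centre within 7 mm, contacts towards the springs), the run-down packs in the used tray, the door shut within 3 mm with the release up, the pin pusher upright in its hole (tip within 8 mm of the axis, under 12 mm above the bench) (((distance between charged_a_mid and well_a below 0.007 m and x of contact_springs in the frame of charged_a_mid above 0.017 m) or (distance between charged_b_mid and well_a below 0.007 m and x of contact_springs in the frame of charged_b_mid above 0.017 m) or (distance between charged_c_mid and well_a below 0.007 m and x of contact_springs in the frame of charged_c_mid above 0.017 m)) and ((distance between charged_a_mid and well_b below 0.007 m and x of contact_springs in the frame of charged_a_mid above 0.017 m) or (distance between charged_b_mid and well_b below 0.007 m and x of contact_springs in the frame of charged_b_mid above 0.017 m) or (distance between charged_c_mid and well_b below 0.007 m and x of contact_springs in the frame of charged_c_mid above 0.017 m)) and value of joint door below 0.003 m and value of joint release below 0.0015 m and horizontal distance between pin_tip and block_hole below 0.008 m and height (world z) of pin_tip below 0.012 m and angle between pin_handle's own z axis and vertical below 0.15 rad and x of flat_a_mid in the frame of used_tray between -0.05 and 0.05 m and y of flat_a_mid in the frame of used_tray between -0.04 and 0.04 m and z of each of flat_a_mid, flat_b_mid in the frame of used_tray below 0.036 m and x of flat_b_mid in the frame of used_tray between -0.05 and 0.05 m and y of flat_b_mid in the frame of used_tray between -0.04 and 0.04 m); the robot touches nothing.
It fails at once if the finished jewellery is disturbed (a piece moved more than 3 cm) (distance of any of bronze_cuff, silver_cuff, bangle from where it was at the start of the episode above 0.03 m).
Of flat_a, flat_b only 1 to 2 are there at a start; the rules pass over those that are not, and their reading is None.
Of charged_a, charged_b, charged_c only 2 to 3 are there at a start; the rules pass over those that are not, and their reading is None.
At some moment in a run one of used_tray, charged_a, charged_b, charged_c may be knocked a few centimetres aside while the robot is not near it.
It also fails if it takes over 210 s, if anything falls off the work surface, if the arm or the gripper's body presses on something with over 40 N, if the wrist force passes 120 N, or if a joint passes its speed limit or range.

## Working session

There is one attempt and no reset: what is moved stays moved. The work goes in short steps, Python scripts to look and compute and a tool call to move; the robot and the scene stay as the last step left them, time stands still between calls to the robot, and variables do not carry over. Pictures are saved under pics/ and viewed, at most 14 in all, crops included, and the job is handed in when it is done.

Besides the shell and the picture viewer there is one more tool, called after "Call:" as name(argument=value, ...), one argument or row to a line, values as JSON. play_rows: Moves the arm, as the interface text tells. Its arguments: {"type":"object","properties":{"slide":{"type":"array","items":{"type":"array","items":{"type":"number"}}},"twist":{"type":"array","items":{"type":"array","items":{"type":"number"}}},"hand":{"type":"number"}},"required":["slide","twist"]}

```bash
mkdir -p pics; ls
python3 - <<'E'
from station import ctrl, viewer, spotter
import cv2
print(ctrl.state(), ctrl.hold_point_z)
for n in ("scene","side","wrist"):
    im=viewer.grab_frame(n); cv2.imwrite(f"pics/{n}0.png",im); print(n,viewer.calibration(n))
E
```

```text
pics
{'clock': 0.0, 'joints': array([ 6.27221448e+01,  2.18405605e+01,  7.43852631e+01,  1.65408328e-03,
        8.38591829e+01, -1.23343158e+01]), 'qd': array([-0.02890164, -0.0376404 ,  0.00473132,  0.13484232,  0.0487437 ,
       -0.06687399]), 'tau': array([-1.05920640e-05, -4.48459053e+01, -2.31275243e+01, -1.91371960e-04,
        4.83013326e-03, -1.33180933e-05]), 'position': array([0.1416675 , 0.53113125, 0.23071282]), 'ee_rot': array([-1.79917307e+02, -1.97650893e-02,  1.65056268e+02]), 'ft_force': array([0.42781987, 0.57519192, 0.20229987]), 'torque': array([ 0.0084701 , -0.01012444, -0.01097071]), 'gripper_force': 0.0, 'opening': 0.08576532615343511} 0.0187
scene {'fx': 475.48055423902423, 'fy': 475.48055423902423, 'cx': 322.68191231785795, 'cy': 242.1014998403519, 'position': array([ 0.05521942, -0.45475313,  0.71376438]), 'orientation': array([-131.48956681,   -1.31393244,  -44.61931417])}
side {'fx': 442.8715914894639, 'fy': 442.8715914894639, 'cx': 318.972454622455, 'cy': 236.69728565848635, 'position': array([ 0.39027357, -1.09090582,  0.48366841]), 'orientation': array([-1.08669739e+02, -8.56406156e-02, -9.53762831e+00])}
wrist {'fx': 350.86253178555063, 'fy': 350.86253178555063, 'cx': 322.6069950849852, 'cy': 232.8219616319135, 'tool_from_camera': array([[ 1.06631343e-03, -9.58973645e-01, -2.83493228e-01,
         7.33027464e-02],
       [ 9.99999431e-01,  1.03514303e-03,  2.59752040e-04,
         6.28842979e-04],
       [ 4.43606781e-05, -2.83493343e-01,  9.58974203e-01,
        -1.43551464e-01],
       [ 0.00000000e+00,  0.00000000e+00,  0.00000000e+00,
         1.00000000e+00]])}
```

View pics/scene0.png

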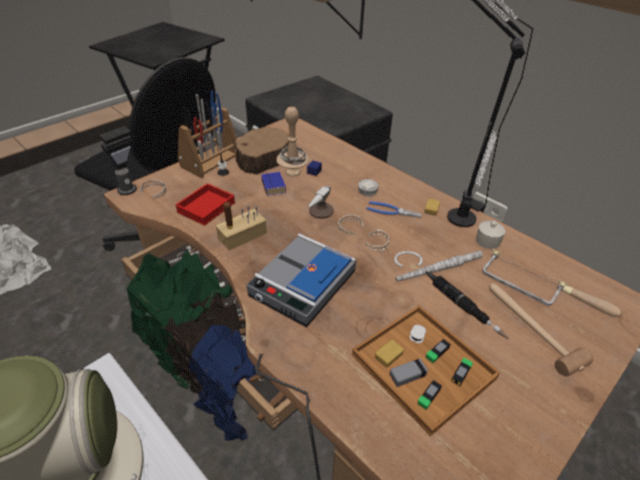

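View pics/side0.png

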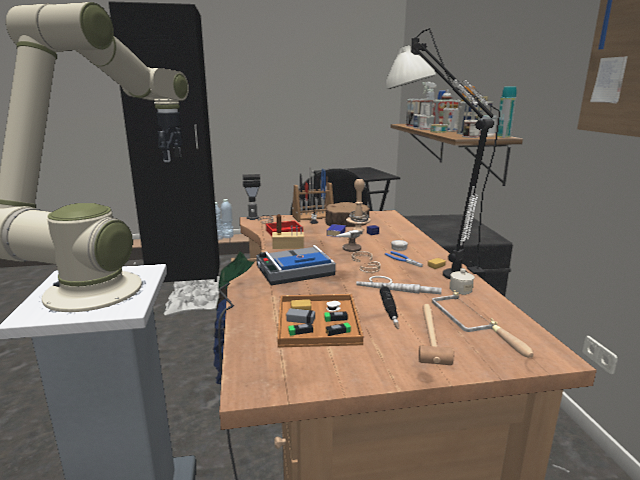

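The scene picture shows: tray around (205,203), beech block with the pin pusher at (229,215), unit (303,278) with its orange ring at (312,268), crate (427,367) with three green-capped packs at (438,350), (462,372) and (430,394), and the jewellery at about (350,223), (377,238) and (408,258).

```bash
cat > h.py <<'E'
from station import ctrl, viewer, spotter
import numpy as np, cv2
from scipy.spatial.transform import Rotation as R
def cam(n, st=None):
    c=viewer.calibration(n); K=np.array([[c['fx'],0,c['cx']],[0,c['fy'],c['cy']],[0,0,1]])
    if n!='wrist': return K, R.from_euler('xyz',c['orientation'],degrees=True).as_matrix(), np.array(c['position'])
    st=st or ctrl.state(); A=R.from_euler('xyz',st['ee_rot'],degrees=True).as_matrix(); T=c['tool_from_camera']
    return K, A@T[:3,:3], A@T[:3,3]+st['position']
def ray(C,uv,z):   # pixels -> world xy(z) on plane z
    K,Rc,p=C; uv=np.atleast_2d(uv).astype(float)
    d=(Rc@np.linalg.inv(K)@np.c_[uv,np.ones(len(uv))].T).T
    return p+d*((z-p[2])/d[:,2])[:,None]
def proj(C,P):
    K,Rc,p=C; q=(np.atleast_2d(P)-p)@Rc@K.T; return q[:,:2]/q[:,2:]
def grab(n,save=None):
    C=cam(n); im=viewer.grab_frame(n)
    if save: cv2.imwrite('pics/'+save,im)
    return C,im
def world_mask(C,pix,z):
    v,u=np.nonzero(pix); return ray(C,np.c_[u,v],z)
def rect(C,pix,z):  # min area rect in world xy mm: centre, size, angle of long side
    P=(world_mask(C,pix,z)[:,:2]*1000).astype(np.float32)
    (c,(w,h),a)=cv2.minAreaRect(P)
    if w<h: w,h,a=h,w,a+90
    return np.round(c,1),round(w,1),round(h,1),round((a+90)%180-90,1)
E
python3 - <<'E'
from h import *
C,im=grab('scene')
for q,z in [('unit',.036),('door',.046),('recess',.0465),('used_tray',.026),('crate',.021),('pin_handle',.1),('block_hole',.04),('charged_a_mid',.019),('flat_a_mid',.019),('bronze_cuff',.01),('silver_cuff',.01),('bangle',.003)]:
    for d in spotter.silhouettes('scene',q)[:4]:
        print(q,round(d['conf'],2),d['bbox'],d['pixels'].sum(),rect(C,d['pixels'],z))
E
```

```text
unit 0.65 [249.1, 236.2, 108.0, 89.8] 5826 (array([503.1,  35.1]), 204.5, 158.9, 12.4)
door 0.57 [287.5, 245.7, 60.3, 56.1] 1747 (array([528.2,  10.9]), 144.5, 68.2, 12.7)
used_tray 0.8 [175.9, 184.3, 59.3, 41.3] 1494 (array([507.7, 379.6]), 132.6, 115.9, 12.4)
crate 0.83 [349.9, 305.3, 148.8, 131.6] 8049 (array([ 523.9, -249.4]), 197.0, 182.5, 83.2)
pin_handle 0.77 [221.3, 201.7, 11.6, 25.7] 189 (array([467.8, 222.8]), 89.2, 15.5, 58.5)
block_hole 0.8 [214.8, 210.3, 49.7, 41.4] 1212 (array([504.2, 232.8]), 131.0, 91.6, 2.4)
charged_a_mid 0.79 [416.0, 381.8, 24.0, 31.2] 366 (array([ 481.5, -291.9]), 57.2, 20.7, 9.7)
charged_a_mid 0.48 [284.6, 247.9, 68.6, 54.9] 1866 (array([547.8,  30. ]), 153.5, 72.3, 11.9)
silver_cuff 0.41 [364.7, 226.8, 25.2, 25.7] 160 (array([723. ,  20.2]), 70.5, 45.9, 34.6)
bangle 0.61 [394.2, 260.9, 5.0, 4.2] 14 (array([700.8, -52.9]), 20.3, 3.8, 75.8)
bangle 0.21 [243.9, 236.3, 109.1, 93.2] 5913 (array([525.2,  59.2]), 218.4, 169.9, 12.4)
```

Call:
play_rows(
  slide=[
    [50, -50, 10],
    [90, -90, 30],
    [130, -130, 40],
    [170, -170, 50],
    [210, -210, 50],
    [250, -250, 50],
    [290, -290, 50],
    [320, -310, 50],
    [330, -320, 50],
    [330, -320, 50],
  ],
  twist=[
    [0, 0, 2],
    [0, 0, 5],
    [0, 0, 10],
    [0, 0, 15],
    [0, 0, 15],
    [0, 0, 15],
    [0, 0, 15],
    [0, 0, 15],
    [0, 0, 15],
    [0, 0, 15],
  ],
)

```text
clock: 2.05
position: [0.4717, 0.2113, 0.2812]
ee_rot: [180.0, -0.0, -180.0]
ft_force: [0.4, -0.3, -0.4]
opening: 0.0852
gripper_force: 0.0
```

Run:
```python
from h import *
st=ctrl.state(); print(st['clock'],st['position'],st['ee_rot'],st['joints'])
C,im=grab('wrist','w1.png')
for q,z in [('unit',.036),('door',.046),('recess',.0465),('used_tray',.026),('pin_handle',.1),('block_hole',.04)]:
    for d in spotter.silhouettes('wrist',q)[:2]:
        print(q,round(d['conf'],2),d['bbox'],d['pixels'].sum(),rect(C,d['pixels'],z))
```

```text
2.05 [0.47171001 0.21128466 0.28115295] [ 1.79997318e+02 -3.06517217e-02 -1.79985025e+02] [ 1.09838598e+01  1.66162294e+01  7.38938104e+01  8.46567060e-03
  8.95195416e+01 -7.90311873e+01]
unit 0.63 [91.3, 136.9, 170.6, 173.4] 20215 (array([509.7,  48.5]), 185.6, 155.4, 12.6)
unit 0.38 [355.8, 203.0, 16.2, 29.4] 429 (array([495.8, 258. ]), 34.4, 19.9, 28.0)
door 0.6 [102.3, 182.7, 95.9, 126.0] 7021 (array([528.4,  15.7]), 141.1, 69.2, 12.5)
door 0.22 [356.8, 204.6, 14.5, 28.3] 383 (array([494.3, 256.6]), 32.0, 17.9, 27.8)
recess 0.85 [96.0, 181.4, 102.8, 127.1] 7149 (array([528.9,  16. ]), 142.4, 70.1, 12.2)
recess 0.56 [353.6, 204.1, 19.5, 28.0] 374 (array([493.4, 257. ]), 31.9, 17.3, 27.8)
used_tray 0.61 [431.7, 172.2, 85.1, 110.3] 7646 (array([512.1, 391.1]), 117.8, 97.4, 12.3)
pin_handle 0.84 [355.1, 204.8, 20.4, 27.2] 418 (array([479.5, 251.5]), 27.8, 16.5, 19.3)
block_hole 0.86 [327.8, 183.1, 57.3, 97.2] 3632 (array([511.7, 249.3]), 110.4, 52.3, -6.4)
```

View pics/w1.png

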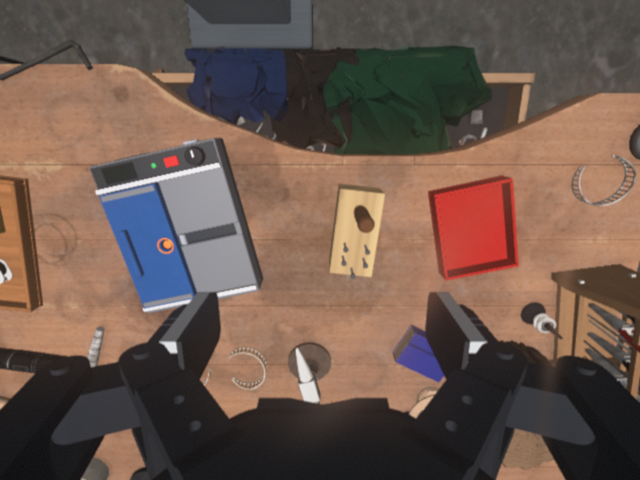

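The wrist picture shows the pin pusher handle at (365,218) in the beech block, the orange ring at (166,245) with the ridge left of it at (133,252), the shut door, and the tray at (474,227).

```bash
cat >> h.py <<'E'
from scipy.optimize import minimize
def cyl_pts(x,y,z0,z1,r):
    a=np.linspace(0,2*np.pi,40); return np.array([[x+r*np.cos(t),y+r*np.sin(t),z] for z in (z0,z1) for t in a])
def fit_handle(C,mask,x0,z0=.046,z1=.106,r=.008):
    m=mask.astype(np.uint8)
    def f(p):
        h=cv2.convexHull((proj(C,cyl_pts(p[0],p[1],z0,z1,r))*16).astype(np.int32)); k=np.zeros_like(m)
        cv2.fillConvexPoly(k,h,1,shift=4); return -(k&m).sum()/max(1,(k|m).sum())
    return minimize(f,x0,method='Nelder-Mead',options=dict(initial_simplex=np.array([x0,np.add(x0,[.01,0]),np.add(x0,[0,.01])])))
def ring(C,im,z=.0465,win=None):
    hsv=cv2.cvtColor(im,cv2.COLOR_BGR2HSV); m=cv2.inRange(hsv,(5,150,120),(18,255,255))
    if win: k=np.zeros_like(m); k[win[1]:win[3],win[0]:win[2]]=1; m=m*k
    v,u=np.nonzero(m); (c,r)=cv2.minEnclosingCircle(np.c_[u,v].astype(np.float32)); return c,r,ray(C,c,z)[0]
E
python3 - <<'E'
from h import *
C,im=grab('wrist')
d=spotter.silhouettes('wrist','pin_handle')[0]
r=fit_handle(C,d['pixels'],[.484,.252]); print(r.x,r.fun)
print(ring(C,im,win=(140,220,195,270)))
for q in ('bronze_cuff','silver_cuff','bangle'): print(q,[(round(d['conf'],2),d['bbox'],ray(C,[d['bbox'][0]+d['bbox'][2]/2,d['bbox'][1]+d['bbox'][3]/2],.01)[0].round(3)) for d in spotter.find_in('wrist',q)[:3]])
E
```

```text
[0.484 0.272] 0.0
((164.0, 243.0), 6.324655532836914, array([0.52279306, 0.03315866, 0.0465    ]))
bronze_cuff [(0.66, [231.8, 349.0, 33.4, 35.3], array([0.715, 0.111, 0.01 ]))]
silver_cuff [(0.74, [0.0, 209.6, 4.2, 22.1], array([ 0.507, -0.178,  0.01 ])), (0.63, [201.0, 371.7, 7.7, 11.8], array([0.734, 0.048, 0.01 ]))]
bangle [(0.29, [98.3, 182.8, 96.6, 125.7], array([ 0.538, -0.006,  0.01 ]))]h.py:33: RuntimeWarning: overflow encountered in scalar negative
  cv2.fillConvexPoly(k,h,1,shift=4); return -(k&m).sum()/max(1,(k|m).sum())
```

Call:
play_rows(
  slide=[
    [10, 30, -30],
    [12, 40, -80],
    [12, 40, -100],
    [12, 40, -100],
    [12, 40, -100],
  ],
  twist=[
    [0, 0, -3],
    [0, 0, -6],
    [0, 0, -6],
    [0, 0, -6],
    [0, 0, -6],
  ],
)

```text
clock: 3.28
position: [0.4844, 0.2514, 0.1825]
ee_rot: [180.0, 0.1, 174.0]
ft_force: [0.2, 0.7, 0.7]
opening: 0.0851
gripper_force: 0.0
```

```bash
sed -i 's/return -(k&m).sum()/return -float((k\&m).sum())/' h.py
python3 - <<'E'
from h import *
C,im=grab('wrist','w2.png')
st=ctrl.state(); print(st['clock'],st['position'])
d=spotter.silhouettes('wrist','pin_handle')[0]; print(d['conf'],d['bbox'])
for z1 in (.106,): r=fit_handle(C,d['pixels'],[.484,.252],z1=z1); print(r.x,r.fun)
d=spotter.silhouettes('wrist','block_hole')[0]; print(d['conf'],d['bbox'],rect(C,d['pixels'],.04))
E
```

```text
3.325 [0.48439956 0.25141362 0.1826692 ]
0.79 [312.0, 212.7, 22.9, 40.8]
[0.48339275 0.25328636] -0.8118811881188119
0.85 [289.4, 188.5, 66.9, 122.4] (array([513.5, 249.7]), 113.4, 51.6, -5.8)
```

View pics/w2.png

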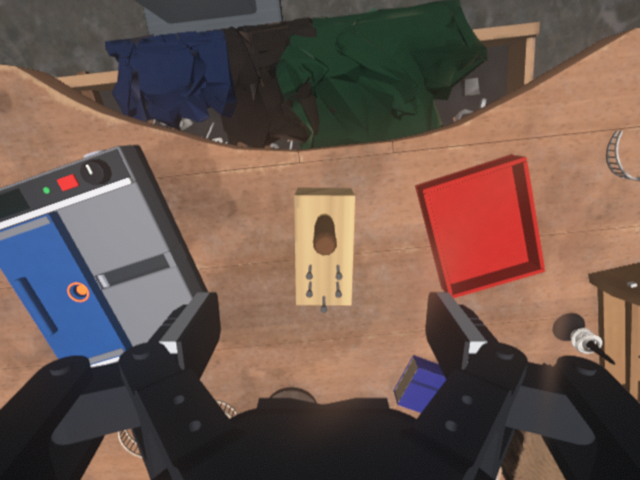

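The picture shows the handle centred between the fingers at (325,235), the burs at (310–340,270–305), and the fingers clear of the block.

Call:
play_rows(
  slide=[
    [-1, 2, -50],
    [-1, 2, -100],
    [-1, 2, -117],
    [-1, 2, -117],
    [-1, 2, -117],
  ],
  twist=[
    [0, 0, 0],
    [0, 0, 0],
    [0, 0, 0],
    [0, 0, 0],
    [0, 0, 0],
  ],
  hand=0.6,
)

```text
clock: 4.05
position: [0.4836, 0.2536, 0.0656]
ee_rot: [180.0, 0.1, 174.1]
ft_force: [0.5, -0.1, 0.4]
opening: 0.0516
gripper_force: 0.0
```

Call:
play_rows(
  slide=[
    [0, 0, 0],
    [0, 0, 0],
    [0, 0, 0],
    [0, 0, 0],
    [0, 0, 0],
  ],
  twist=[
    [0, 0, 0],
    [0, 0, 0],
    [0, 0, 0],
    [0, 0, 0],
    [0, 0, 0],
  ],
  hand=0,
)

```text
clock: 4.68
position: [0.4831, 0.2535, 0.0651]
ee_rot: [180.0, 0.1, 174.1]
ft_force: [-2.1, -0.5, 6.4]
opening: 0.0147
gripper_force: 58.3
```

Call:
play_rows(
  slide=[
    [0, 0, 25],
    [0, 0, 60],
    [0, 0, 95],
    [10, -50, 95],
    [20, -100, 95],
    [30, -150, 95],
    [30, -180, 95],
    [32, -200, 90],
    [32, -200, 90],
    [32, -200, 90],
  ],
  twist=[
    [0, 0, 0],
    [0, 0, 0],
    [0, 0, 0],
    [0, 0, 5],
    [0, 0, 10],
    [0, 0, 15],
    [0, 0, 18],
    [0, 0, 18],
    [0, 0, 18],
    [0, 0, 18],
  ],
)

```text
clock: 5.92
position: [0.5147, 0.0539, 0.1544]
ee_rot: [180.0, -0.0, -167.9]
ft_force: [0.1, 0.4, -0.4]
opening: 0.0145
gripper_force: 58.5
```

Run:
```python
from h import *
C,im=grab('wrist','w3.png')
st=ctrl.state(); print(st['clock'],st['position'],st['ee_rot'],st['opening'],st['ft_force'])
for q,z in [('unit',.036),('door',.0465)]:
  for d in spotter.silhouettes('wrist',q)[:1]: print(q,d['conf'],d['bbox'],rect(C,d['pixels'],z))
d=spotter.silhouettes('wrist','pin_handle'); print([(x['conf'],x['bbox']) for x in d[:2]])
hsv=cv2.cvtColor(im,cv2.COLOR_BGR2HSV); m=cv2.inRange(hsv,(5,150,120),(18,255,255))
n,l,s,c=cv2.connectedComponentsWithStats(m)
for i in range(1,n):
  if s[i,4]>15: print(s[i],c[i],ray(C,c[i],.0465))
```

```text
5.975 [0.51471436 0.05413086 0.15442561] [ 1.79992060e+02  2.91198915e-03 -1.67895955e+02] 0.01435872124325325 [ 0.0863997   0.61796891 -0.49239721]
unit 0.86 [210.8, 91.7, 201.0, 237.0] (array([511.3,  45.1]), 186.0, 145.4, 12.3)
door 0.73 [214.8, 142.5, 93.5, 181.4] (array([528.9,  14.2]), 140.1, 64.6, 12.5)
[(0.93, [304.0, 255.2, 38.7, 118.0]), (0.67, [191.9, 383.4, 3.2, 11.2])]
[280 229  12  21  32] [283.6875 239.5625] [[0.52715931 0.02791079 0.0465    ]]
[295 230   9  20  29] [300.72413793 240.27586207] [[0.52502274 0.04053616 0.0465    ]]
[287 232  11  11 105] [292.16190476 236.91428571] [[0.5237753  0.03374942 0.0465    ]]
```

View pics/w3.png

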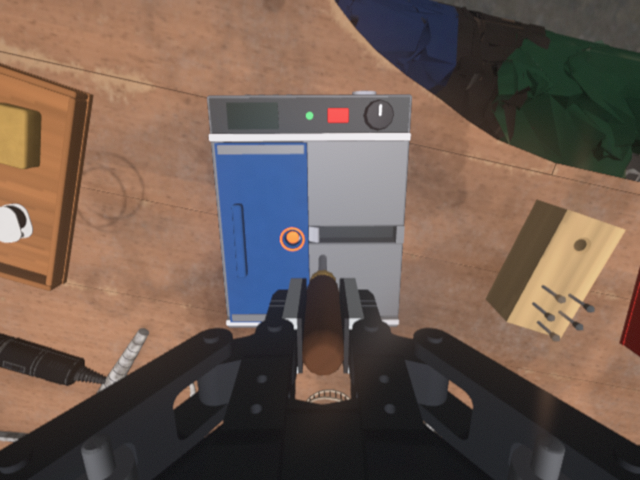

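The ring is centred at (292,239.5), the pin tip at (323,258), and the now empty block hole at (581,245).

Run:
```python
from h import *
C=cam('wrist'); st=ctrl.state(); p=st['position']
print('ring',ray(C,[292,239.5],.0465),'hole',ray(C,[581,245],.04))
print('tip pred',proj(C,p-[0,0,.061]),proj(C,p-[0,0,.025]))
im=cv2.imread('pics/w3.png'); cv2.imwrite('pics/w3c.png',cv2.resize(im[200:300,260:360],(600,600),interpolation=cv2.INTER_CUBIC))
```

```text
ring [[0.52589218 0.03415546 0.0465    ]] hole [[0.48520045 0.25371538 0.04      ]]
tip pred [[320.71716895 252.08261377]] [[320.37039803 275.38271522]]
```

View pics/w3c.png

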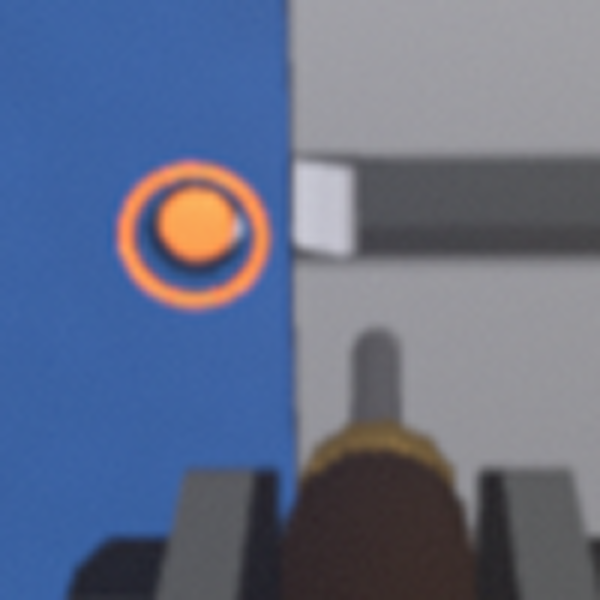

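The crop puts the ring centre at (292.5,239.2) and the pin tip's end at about (322.7,256). The release is up.

Run:
```python
from h import *
C=cam('wrist'); st=ctrl.state(); p=st['position']
r=ray(C,[292.5,239.2],.0465)[0]
for z in (.0934,.098):
  t=ray(C,[322.7,257],z)[0]; print(z,'tip',t,'off',(t-p)[:2]*1000,'move',(r-t)[:2]*1000)
print('plain',(r-p)[:2]*1000)
```

```text
0.0934 tip [0.51764985 0.05596281 0.0934    ] off [2.91312909 1.8824401 ] move [  7.93076088 -21.48424677]
0.098 tip [0.51597628 0.05559958 0.098     ] off [1.23955592 1.51920584] move [  9.60433405 -21.12101252]
plain [ 10.84388997 -19.60180667]
```

Call:
play_rows(
  slide=[
    [4, -10, 0],
    [9, -21, -10],
    [9, -21, -30],
    [9, -21, -35],
    [9, -21, -35],
    [9, -21, -35],
  ],
  twist=[
    [0, 0, 0],
    [0, 0, 0],
    [0, 0, 0],
    [0, 0, 0],
    [0, 0, 0],
    [0, 0, 0],
  ],
)

```text
clock: 6.88
position: [0.5242, 0.0323, 0.1199]
ee_rot: [-180.0, 0.1, -167.9]
ft_force: [-0.1, -0.1, -0.8]
opening: 0.0147
gripper_force: 58.5
```

Run:
```python
from h import *
C,im=grab('wrist'); st=ctrl.state(); print(st['position'])
C2,s=grab('scene')
p=st['position']; u,v=proj(C2,p-[0,0,.06])[0].astype(int); print(u,v)
a=cv2.resize(im[190:290,270:370],(400,400),interpolation=cv2.INTER_CUBIC)
b=cv2.resize(s[v-50:v+50,u-50:u+50],(400,400),interpolation=cv2.INTER_CUBIC)
cv2.imwrite('pics/w4.png',np.hstack([a,b]))
```

```text
[0.52413972 0.03235766 0.11988607]
310 263
```

View pics/w4.png

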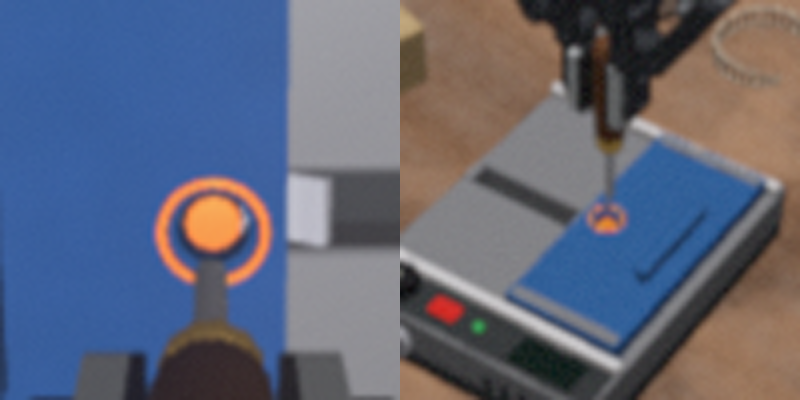

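The left half (wrist) shows the pin tip at about (323,256.5) and the ring at (323.4,248). The right half (scene) shows the tip just above the ring.

Run:
```python
from h import *
C=cam('wrist'); S=cam('scene'); p=ctrl.state()['position']
r=ray(C,[323.4,248],.0465)[0]; print('ring w',r)
rs=ray(S,[310-50+207/4,263-50+217/4],.0465)[0]; print('ring s',rs)
for z in (.057,.059,.061):
  t=ray(C,[323,256.5],z)[0]; print(z,'w off',(r-t)[:2]*1000)
  t=ray(S,[310-50+210/4,263-50+195/4],z)[0]; print('   s off',(rs-t)[:2]*1000)
```

```text
ring w [0.52532739 0.03433763 0.0465    ]
ring s [0.52697972 0.03263041 0.0465    ]
0.057 w off [-2.01694063 -0.15805441]
   s off [-4.42289242 -2.59283033]
0.059 w off [-1.29053659e+00 -7.91454091e-05]
   s off [-2.97280405 -1.10073855]
0.061 w off [-0.56413255  0.15789612]
   s off [-1.52271568  0.39135324]
```

Call:
play_rows(
  slide=[
    [-1.5, 0, 0],
    [-1.5, 0, -6],
    [-1.5, 0, -12],
    [-1.5, 0, -17],
    [-1.5, 0, -19],
    [-1.5, 0, -19],
  ],
  twist=[
    [0, 0, 0],
    [0, 0, 0],
    [0, 0, 0],
    [0, 0, 0],
    [0, 0, 0],
    [0, 0, 0],
  ],
)

```text
clock: 7.72
position: [0.5223, 0.0324, 0.1003]
ee_rot: [180.0, -0.0, -167.9]
ft_force: [-0.5, 0.0, 1.6]
opening: 0.0147
gripper_force: 58.6
```

Call:
play_rows(
  slide=[
    [0, 0, -1],
    [0, 0, -2],
    [0, 0, -2],
    [0, 0, -2],
  ],
  twist=[
    [0, 0, 0],
    [0, 0, 0],
    [0, 0, 0],
    [0, 0, 0],
  ],
)

```text
clock: 8.22
position: [0.5223, 0.0324, 0.0984]
ee_rot: [-180.0, 0.0, -167.9]
ft_force: [0.3, 0.5, 3.0]
opening: 0.0145
gripper_force: 58.6
```

Call:
play_rows(
  slide=[
    [0, 0, -1],
    [0, 0, -2],
    [0, 0, -2],
    [0, 0, -2],
  ],
  twist=[
    [0, 0, 0],
    [0, 0, 0],
    [0, 0, 0],
    [0, 0, 0],
  ],
)

```text
clock: 8.72
position: [0.5224, 0.0324, 0.0964]
ee_rot: [-180.0, 0.0, -167.9]
ft_force: [-0.8, 0.6, 4.3]
opening: 0.0145
gripper_force: 58.7
```

Call:
play_rows(
  slide=[
    [0, 0, -0.6],
    [0, 0, -1],
    [0, 0, -1],
  ],
  twist=[
    [0, 0, 0],
    [0, 0, 0],
    [0, 0, 0],
  ],
)

```text
clock: 9.1
position: [0.5226, 0.0324, 0.096]
ee_rot: [-180.0, 0.1, -167.9]
ft_force: [-2.1, 1.3, 9.8]
opening: 0.0144
gripper_force: 59.3
```

Call:
play_rows(
  slide=[
    [-0.6, 3, 0],
    [-1.3, 6, 0],
    [-2.2, 10, 0],
    [-3.2, 15, 0],
    [-4.3, 20, 0],
    [-4.3, 20, 0],
  ],
  twist=[
    [0, 0, 0],
    [0, 0, 0],
    [0, 0, 0],
    [0, 0, 0],
    [0, 0, 0],
    [0, 0, 0],
  ],
)

```text
clock: 9.85
position: [0.5186, 0.0526, 0.0961]
ee_rot: [-180.0, 0.1, -167.9]
ft_force: [-0.9, 2.0, 9.7]
opening: 0.0145
gripper_force: 59.2
```

Call:
play_rows(
  slide=[
    [-2.2, 10, 0.5],
    [-4.3, 20, 0.5],
    [-6.4, 30, 0.5],
    [-8.2, 38, 0.5],
    [-9.3, 43, 0.5],
    [-9.8, 45, 0.5],
    [-9.8, 45, 0.5],
  ],
  twist=[
    [0, 0, 0],
    [0, 0, 0],
    [0, 0, 0],
    [0, 0, 0],
    [0, 0, 0],
    [0, 0, 0],
    [0, 0, 0],
  ],
)

```text
clock: 10.72
position: [0.5089, 0.097, 0.0961]
ee_rot: [-179.9, 0.1, -167.9]
ft_force: [1.6, -2.5, 6.0]
opening: 0.0145
gripper_force: 59.4
```

Run:
```python
from h import *
S,s=grab('scene'); print(ctrl.state()['clock'])
cv2.imwrite('pics/s2.png',cv2.resize(s[200:340,210:390],(720,560),interpolation=cv2.INTER_CUBIC))
```

```text
10.775
```

View pics/s2.png

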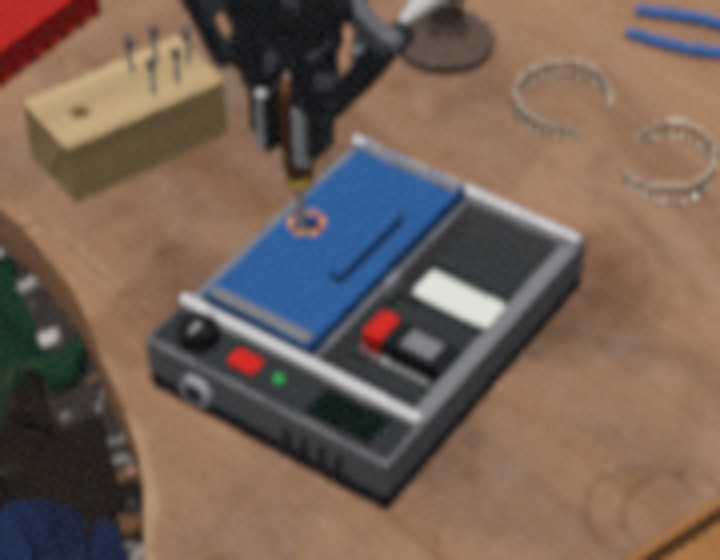

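The door is open over the grey part, with the ring at scene (286.5,255.5). One red-capped pack lies in well a, its cap towards +y, and well b is empty apart from a white floor label.

Run:
```python
from h import *
S=cam('scene'); a=ray(S,[210+306/4,200+222/4],.0465)[0]; print(a,np.hypot(*(a[:2]-[.527,.0326])))
```

```text
[0.51298587 0.09288376 0.0465    ] 0.06189125970275797
```

Call:
play_rows(
  slide=[
    [-0.7, 3, 0],
    [-0.7, 3, 0],
  ],
  twist=[
    [0, 0, 0],
    [0, 0, 0],
  ],
)

```text
clock: 11.02
position: [0.5087, 0.0983, 0.0962]
ee_rot: [-179.7, 0.1, -167.9]
ft_force: [2.3, -11.5, 4.4]
opening: 0.0147
gripper_force: 61.2
```

Call:
play_rows(
  slide=[
    [0.5, -4, 0],
    [0.5, -4, 20],
    [0, 0, 60],
    [-5, 30, 80],
    [-10, 75, 80],
    [-20, 120, 80],
    [-25, 152, 80],
    [-25, 152, 50],
    [-25, 152, 40],
    [-25, 152, 40],
    [-25, 152, 40],
  ],
  twist=[
    [0, 0, 0],
    [0, 0, 0],
    [0, 0, 0],
    [0, 0, -5],
    [0, 0, -10],
    [0, 0, -15],
    [0, 0, -18],
    [0, 0, -18],
    [0, 0, -18],
    [0, 0, -18],
    [0, 0, -18],
  ],
)

```text
clock: 12.4
position: [0.483, 0.2521, 0.1365]
ee_rot: [180.0, 0.0, 174.0]
ft_force: [0.5, 0.4, 0.4]
opening: 0.0144
gripper_force: 58.8
```

Run:
```python
from h import *
C,im=grab('wrist'); st=ctrl.state(); print(st['clock'],st['position'],st['ee_rot'])
C2,s=grab('scene')
p=st['position']; u,v=proj(C2,p-[0,0,.06])[0].astype(int); print(u,v)
a=cv2.resize(im[190:290,270:370],(400,400),interpolation=cv2.INTER_CUBIC)
b=cv2.resize(s[v-40:v+60,u-50:u+50],(400,400),interpolation=cv2.INTER_CUBIC)
cv2.imwrite('pics/w5.png',np.hstack([a,b]))
```

```text
12.45 [0.48301364 0.25217165 0.13663047] [1.79967141e+02 6.96256890e-02 1.74021270e+02]
226 214
```

View pics/w5.png

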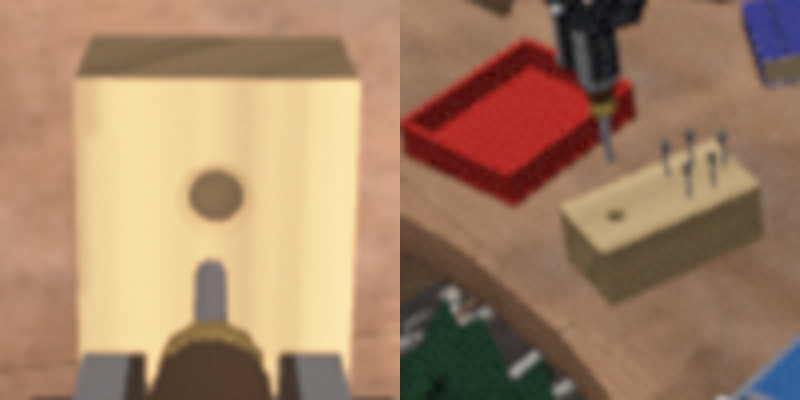

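In the wrist half the hole is at (323.8,238.8) and the tip at (322.6,256.5). In the scene half the tip hangs above the hole.

Run:
```python
from h import *
C=cam('wrist'); S=cam('scene'); p=ctrl.state()['position']
r=ray(C,[323.8,238.8],.04)[0]; rs=ray(S,[226-50+216/4,214-40+215/4],.04)[0]; print('hole',r,rs)
for z in (.0756,.0776):
  t=ray(C,[322.6,256.5],z)[0]; print(z,'w off',(r-t)[:2]*1000,t)
  t=ray(S,[226-50+211/4,214-40+160/4],z)[0]; print('   s off',(rs-t)[:2]*1000)
```

```text
hole [0.48550389 0.25373186 0.04      ] [0.4860678  0.25019276 0.04      ]
0.0756 w off [-0.18483077  0.90412845] [0.48568872 0.25282773 0.0756    ]
   s off [-2.90371743 -2.14094398]
0.0776 w off [0.55511951 0.82859708] [0.48494877 0.25290326 0.0776    ]
   s off [-1.5443432  0.0750582]
```

Call:
play_rows(
  slide=[
    [0, 1, -10],
    [0, 1, -20],
    [0, 1, -30],
    [0, 1, -38],
    [0, 1, -44],
    [0, 1, -44],
  ],
  twist=[
    [0, 0, 0],
    [0, 0, 0],
    [0, 0, 0],
    [0, 0, 0],
    [0, 0, 0],
    [0, 0, 0],
  ],
)

```text
clock: 13.25
position: [0.4824, 0.2533, 0.0914]
ee_rot: [-180.0, -0.0, 174.1]
ft_force: [-0.8, -0.0, -0.9]
opening: 0.0146
gripper_force: 58.8
```

Call:
play_rows(
  slide=[
    [0.5, 0, -8],
    [0.5, 0, -16],
    [0.5, 0, -22],
    [0.5, 0, -25],
    [0.5, 0, -25],
  ],
  twist=[
    [0, 0, 0],
    [0, 0, 0],
    [0, 0, 0],
    [0, 0, 0],
    [0, 0, 0],
  ],
)

```text
clock: 13.88
position: [0.483, 0.2534, 0.0666]
ee_rot: [-180.0, -0.0, 174.1]
ft_force: [0.3, 0.8, -0.5]
opening: 0.0139
gripper_force: 58.8
```

Call:
play_rows(
  slide=[
    [0, 0, 0],
    [0, 0, 0],
    [0, 0, 0],
  ],
  twist=[
    [0, 0, 0],
    [0, 0, 0],
    [0, 0, 0],
  ],
  hand=0.6,
)

```text
clock: 14.25
position: [0.4831, 0.2534, 0.067]
ee_rot: [180.0, 0.0, 174.1]
ft_force: [0.2, 0.2, 0.1]
opening: 0.0516
gripper_force: 0.0
```

Call:
play_rows(
  slide=[
    [0, 0, 20],
    [0, 0, 60],
    [0, 0, 100],
    [5, -40, 140],
    [15, -100, 140],
    [25, -160, 140],
    [35, -210, 140],
    [40, -235, 130],
    [40, -235, 130],
    [40, -235, 130],
    [40, -235, 130],
    [40, -235, 130],
  ],
  twist=[
    [0, 0, 0],
    [0, 0, 0],
    [0, 0, -8],
    [0, 0, -16],
    [0, 0, -25],
    [0, 0, -35],
    [0, 0, -45],
    [0, 0, -55],
    [0, 0, -65],
    [0, 0, -72],
    [0, 0, -72],
    [0, 0, -72],
  ],
)

```text
clock: 15.75
position: [0.523, 0.0185, 0.1969]
ee_rot: [180.0, 0.0, 102.2]
ft_force: [-0.2, 0.3, -0.1]
opening: 0.0509
gripper_force: 0.0
```

Run:
```python
from h import *
C,im=grab('wrist','w6.png')
st=ctrl.state(); print(st['clock'],st['position'],st['ee_rot'],st['joints'])
for q,z in [('unit',.036),('door',.0465),('flat_a_mid',.029),('charged_a_mid',.019),('crate',.021)]:
  for d in spotter.silhouettes('wrist',q)[:4]: print(q,round(d['conf'],2),d['bbox'],rect(C,d['pixels'],z))
S,s=grab('scene')
d=spotter.silhouettes('scene','pin_handle')[0]; r=fit_handle(S,d['pixels'],[.484,.252]); print('pin',r.x,r.fun)
```

```text
15.8 [0.52299661 0.01849626 0.19689028] [1.79994520e+02 3.78461662e-03 1.02179179e+02] [-1.09488900e+01  2.07760199e+01  8.19746007e+01 -1.36142213e-03
  7.72428530e+01 -2.31277685e+01]
unit 0.93 [207.0, 94.4, 222.6, 165.4] (array([511.8,  44.9]), 184.4, 144.5, 12.3)
door 0.75 [241.7, 109.1, 178.2, 83.6] (array([516. ,  74.4]), 141.9, 64.5, 12.3)
door 0.24 [208.2, 90.5, 219.5, 171.4] (array([512. ,  47.2]), 178.1, 140.1, 12.6)
flat_a_mid 0.86 [291.0, 188.4, 22.1, 57.0] (array([505.6,  10.2]), 50.8, 18.9, -77.7)
crate 0.86 [255.7, 341.6, 119.7, 58.6] (array([ 552.7, -169.1]), 139.7, 58.7, -7.0)
pin [0.48509257 0.24953771] -0.8565022421524664
```

View pics/w6.png

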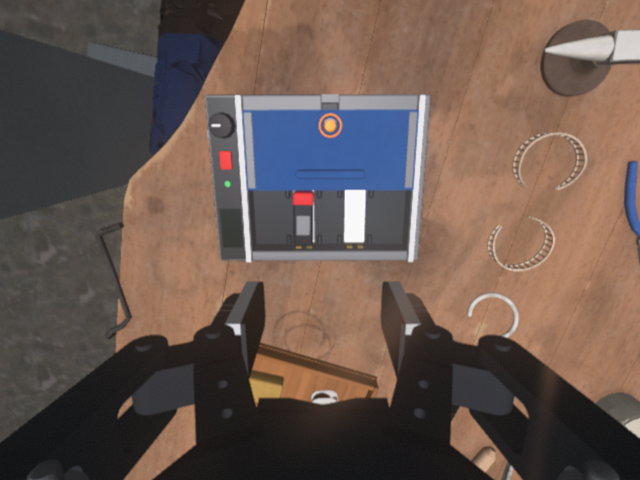

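The red-capped pack in well a is at wrist pixel (303,217), cap towards the door and contacts at the brass springs (305,247). Well b at (355,217) shows only a white label, so it is empty.

Call:
play_rows(
  slide=[
    [-8, -4, -40],
    [-17, -8, -90],
    [-17, -8, -130],
    [-17, -8, -165],
    [-17, -8, -179],
    [-17, -8, -179],
  ],
  twist=[
    [0, 0, 0],
    [0, 0, 0],
    [0, 0, 0],
    [0, 0, 0],
    [0, 0, 0],
    [0, 0, 0],
  ],
  hand=0.4,
)

```text
clock: 16.9
position: [0.5061, 0.0104, 0.0177]
ee_rot: [-180.0, -0.0, 102.1]
ft_force: [-0.6, 0.5, -0.5]
opening: 0.0341
gripper_force: 0.0
```

Call:
play_rows(
  slide=[
    [0, 0, 0],
    [0, 0, 0],
    [0, 0, 0],
    [0, 0, 0],
  ],
  twist=[
    [0, 0, 0],
    [0, 0, 0],
    [0, 0, 0],
    [0, 0, 0],
  ],
  hand=0,
)

```text
clock: 17.4
position: [0.5068, 0.0103, 0.0192]
ee_rot: [179.8, 0.1, 102.1]
ft_force: [-0.1, -0.7, 7.1]
opening: 0.0164
gripper_force: 59.7
```

Call:
play_rows(
  slide=[
    [0, 0, 30],
    [0, 0, 80],
    [0, 5, 135],
    [-5, 40, 160],
    [-5, 90, 165],
    [-5, 140, 165],
    [-5, 190, 165],
    [-5, 240, 165],
    [-5, 290, 165],
    [-3, 335, 165],
    [0, 365, 165],
    [0, 370, 165],
  ],
  twist=[
    [0, 0, 0],
    [0, 0, 0],
    [0, 0, 0],
    [0, 0, 0],
    [0, 0, 0],
    [0, 0, 0],
    [0, 0, 0],
    [0, 0, 0],
    [0, 0, 0],
    [0, 0, 0],
    [0, 0, 0],
    [0, 0, 0],
  ],
)

```text
clock: 18.9
position: [0.5056, 0.3819, 0.183]
ee_rot: [180.0, -0.0, 102.2]
ft_force: [-0.7, 0.0, -0.7]
opening: 0.0159
gripper_force: 58.9
```

Run:
```python
from h import *
C,im=grab('wrist','w7.png')
st=ctrl.state(); print(st['clock'],st['position'],st['opening'])
for q,z in [('used_tray',.026)]:
  for d in spotter.silhouettes('wrist',q)[:2]: print(q,round(d['conf'],2),d['bbox'],rect(C,d['pixels'],z))
S,s=grab('scene')
for d in spotter.silhouettes('scene','used_tray')[:2]: print(round(d['conf'],2),d['bbox'],rect(S,d['pixels'],.026))
```

```text
18.95 [0.50562802 0.38125278 0.18295962] 0.016006863650998376
used_tray 0.78 [273.6, 148.7, 128.5, 104.5] (array([514.4, 396.3]), 110.6, 90.1, 12.2)
0.59 [176.2, 186.0, 58.8, 41.5] (array([505.4, 380. ]), 132.7, 117.3, 14.6)
0.46 [451.9, 354.7, 21.7, 30.1] (array([ 552.2, -305.4]), 60.8, 20.2, 11.9)
```

Call:
play_rows(
  slide=[
    [4, 8, -50],
    [8, 15, -100],
    [8, 15, -150],
    [8, 15, -171],
    [8, 15, -171],
  ],
  twist=[
    [0, 0, 0],
    [0, 0, 0],
    [0, 0, 0],
    [0, 0, 0],
    [0, 0, 0],
  ],
)

```text
clock: 19.73
position: [0.5137, 0.3941, 0.0109]
ee_rot: [-179.8, 0.0, 102.0]
ft_force: [-0.4, 0.3, 0.2]
opening: 0.016
gripper_force: 61.8
```

Call:
play_rows(
  slide=[
    [0, 0, 0],
    [0, 0, 0],
    [0, 0, 0],
    [0, 0, 40],
    [0, 0, 90],
    [0, 0, 140],
    [0, 0, 190],
  ],
  twist=[
    [0, 0, 0],
    [0, 0, 0],
    [0, 0, 0],
    [0, 0, 0],
    [0, 0, 0],
    [0, 0, 0],
    [0, 0, 0],
  ],
  hand=0.4,
)

```text
clock: 20.6
position: [0.5137, 0.3953, 0.204]
ee_rot: [180.0, -0.0, 102.1]
ft_force: [0.7, 0.7, -0.6]
opening: 0.0344
gripper_force: 0.0
```

Call:
play_rows(
  slide=[
    [0, -50, 0],
    [0, -110, 10],
    [0, -170, 10],
    [0, -230, 10],
    [0, -290, 10],
    [-5, -350, 10],
    [-5, -410, 10],
    [-5, -470, 10],
    [-5, -530, 10],
    [-5, -580, 10],
    [-5, -600, 10],
    [-5, -600, 10],
  ],
  twist=[
    [0, 0, 0],
    [0, 0, 0],
    [0, 0, 0],
    [0, 0, 0],
    [0, 0, 0],
    [0, 0, 0],
    [0, 0, 0],
    [0, 0, 0],
    [0, 0, 0],
    [0, 0, 0],
    [0, 0, 0],
    [0, 0, 0],
  ],
)

```text
clock: 22.1
position: [0.5089, -0.2049, 0.2118]
ee_rot: [180.0, -0.0, 102.0]
ft_force: [-0.0, 0.2, 0.6]
opening: 0.0342
gripper_force: 0.0
```

Run:
```python
from h import *
C,im=grab('wrist','w8.png')
st=ctrl.state(); print(st['clock'],st['position'],st['ee_rot'],st['joints'])
for q,z in [('charged_a_mid',.019),('crate',.021),('large_pack',.025)]:
  for d in spotter.silhouettes('wrist',q)[:5]: print(q,round(d['conf'],2),d['bbox'],rect(C,d['pixels'],z))
S,s=grab('scene')
for d in spotter.silhouettes('scene','flat_a_mid')[:2]: print(round(d['conf'],2),d['bbox'],rect(S,d['pixels'],.018))
```

```text
22.15 [ 0.50895877 -0.20383767  0.21189231] [ 1.79994425e+02 -2.78424192e-02  1.02055935e+02] [-3.42125734e+01  2.24819181e+01  7.65838559e+01  2.35690455e-02
  8.09504911e+01 -4.62722176e+01]
charged_a_mid 0.82 [258.6, 266.0, 51.2, 22.1] (array([ 484.5, -287.2]), 51.5, 22.8, 6.2)
crate 0.64 [230.6, 129.7, 218.0, 218.3] (array([ 528.4, -246.2]), 192.0, 170.9, 83.4)
large_pack 0.8 [270.4, 211.6, 60.9, 50.9] (array([ 491.6, -238.9]), 59.2, 32.1, -20.0)
0.61 [192.8, 198.1, 21.6, 16.4] (array([507.8, 385. ]), 57.1, 33.1, -74.4)
0.37 [246.3, 236.0, 108.3, 91.7] (array([515.6,  48.2]), 211.4, 163.0, 12.4)
```

View pics/w8.png

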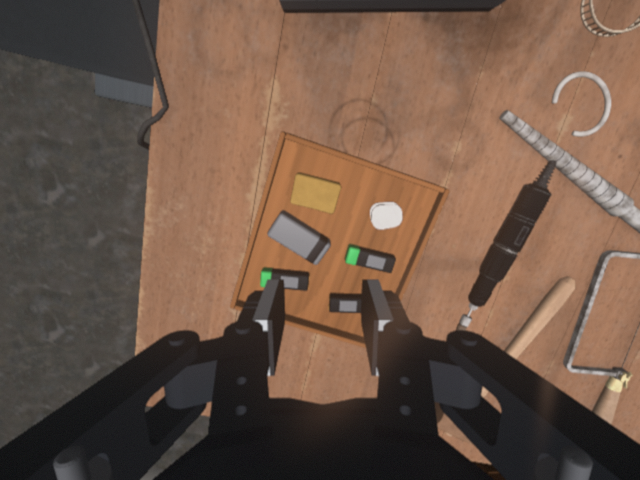

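The crate view shows the three packs: A at (285,279) and B at (370,259) with caps to the left, and C at about (355,303) with its cap under the right finger. The large pack is at (300,237), the wax at (316,192) and the loupe at (386,215).

Run:
```python
from h import *
C=cam('wrist')
for n,a,b in [('A',(261,279),(308,280)),('B',(347,256),(394,263)),('Cpart',(331,303),(331,303))]:
  P=ray(C,[a,b],.019); d=P[1]-P[0]; print(n,P.mean(0).round(4),np.hypot(*d[:2]),np.degrees(np.arctan2(d[1],d[0])))
```

```text
A [ 0.486  -0.2872  0.019 ] 0.048922379418389304 10.899392925219058
B [ 0.568  -0.2467  0.019 ] 0.048988424380573825 3.2478556030163883
Cpart [ 0.5392 -0.3034  0.019 ] 0.0 0.0
```

Call:
play_rows(
  slide=[
    [20, -15, 0],
    [40, -30, 0],
    [59, -43, 0],
    [59, -43, -10],
    [59, -43, -20],
    [59, -43, -30],
    [59, -43, -30],
    [59, -43, -30],
    [59, -43, -30],
  ],
  twist=[
    [0, 0, 10],
    [0, 0, 20],
    [0, 0, 30],
    [0, 0, 40],
    [0, 0, 50],
    [0, 0, 60],
    [0, 0, 70],
    [0, 0, 80],
    [0, 0, 81],
  ],
)

```text
clock: 23.52
position: [0.5682, -0.2469, 0.1819]
ee_rot: [180.0, 0.0, -176.9]
ft_force: [0.0, -0.1, 1.0]
opening: 0.0341
gripper_force: 0.0
```

Run:
```python
from h import *
C,im=grab('wrist','w9.png')
st=ctrl.state(); print(st['clock'],st['position'],st['ee_rot'],st['joints'])
for q,z in [('charged_a_mid',.019),('crate',.021)]:
  for d in spotter.silhouettes('wrist',q)[:5]: print(q,round(d['conf'],2),d['bbox'],rect(C,d['pixels'],z))
```

```text
23.575 [ 0.56816995 -0.24702314  0.18190876] [-1.79999869e+02  3.45305559e-03 -1.76998357e+02] [-3.44314409e+01  3.08754518e+01  6.72719795e+01  2.01501261e-03
  8.18497469e+01 -1.27433370e+02]
charged_a_mid 0.81 [262.7, 78.7, 27.8, 64.5] (array([ 484.7, -289.8]), 49.5, 18.9, 5.1)
```

View pics/w9.png

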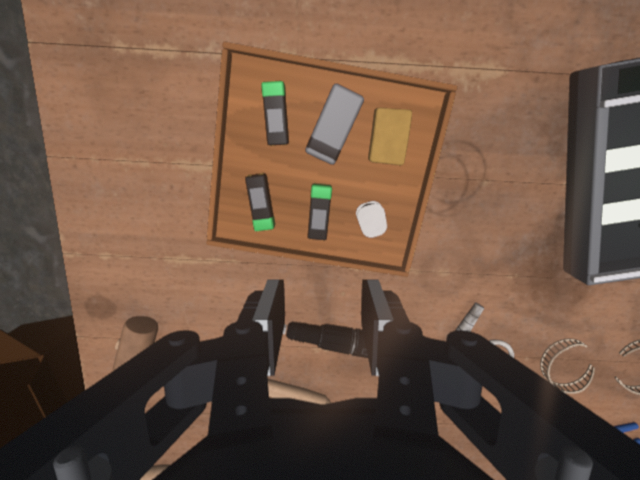

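All three packs show clearly: A (275,113) cap up, B (319,212) cap at its top, and C (260,203) cap at its bottom. The fingers will pass clear of the loupe at (372,219).

Run:
```python
from h import *
C=cam('wrist'); p=ctrl.state()['position']
for n,a,b in [('A',(273,83),(278,144)),('B',(321,186),(317.5,238)),('C',(263,229),(257.5,175.5)),('loupe',(357,205),(387,235))]:
  P=ray(C,[a,b],.019); d=P[1]-P[0]; print(n,P.mean(0).round(4),np.hypot(*d[:2]),np.degrees(np.arctan2(d[1],d[0])),(P.mean(0)-p)[:2]*1000)
```

```text
A [ 0.4853 -0.2895  0.019 ] 0.04791142881781526 5.756384564026496 [-82.77284412 -42.28730975]
B [ 0.5669 -0.2493  0.019 ] 0.04783051904578212 -0.9289399154030988 [-1.26651577 -2.07566587]
C [ 0.5607 -0.302   0.019 ] 0.048374835907943815 -174.11266277330733 [ -7.38745657 -54.76299064]
loupe [ 0.5714 -0.2013  0.019 ] 0.039625823827703986 48.246630074587806 [ 3.28837267 45.94587682]
```

Call:
play_rows(
  slide=[
    [-1, -2, -50],
    [-1, -2, -100],
    [-1, -2, -140],
    [-1, -2, -165],
    [-1, -2, -173],
    [-1, -2, -173],
  ],
  twist=[
    [0, 0, -4],
    [0, 0, -4],
    [0, 0, -4],
    [0, 0, -4],
    [0, 0, -4],
    [0, 0, -4],
  ],
  hand=0.34,
)

```text
clock: 24.42
position: [0.5672, -0.2497, 0.0092]
ee_rot: [-180.0, 0.0, 179.0]
ft_force: [-0.0, 0.0, 0.0]
opening: 0.0292
gripper_force: 0.0
```

Call:
play_rows(
  slide=[
    [0, 0, 0],
    [0, 0, 0],
    [0, 0, 0],
    [0, 0, 0],
  ],
  twist=[
    [0, 0, 0],
    [0, 0, 0],
    [0, 0, 0],
    [0, 0, 0],
  ],
  hand=0,
)

```text
clock: 24.92
position: [0.5676, -0.25, 0.0103]
ee_rot: [-179.9, 0.1, 179.0]
ft_force: [-1.1, -0.3, 7.2]
opening: 0.0158
gripper_force: 60.3
```

Call:
play_rows(
  slide=[
    [0, 0, 40],
    [0, 0, 90],
    [0, 10, 130],
    [-5, 50, 135],
    [-10, 100, 135],
    [-15, 150, 135],
    [-18, 200, 135],
    [-20, 230, 135],
    [-22, 250, 135],
    [-22, 263, 135],
    [-22, 263, 135],
  ],
  twist=[
    [0, 0, 0],
    [0, 0, -5],
    [0, 0, -15],
    [0, 0, -25],
    [0, 0, -35],
    [0, 0, -45],
    [0, 0, -55],
    [0, 0, -65],
    [0, 0, -75],
    [0, 0, -77],
    [0, 0, -77],
  ],
)

```text
clock: 26.3
position: [0.5449, 0.014, 0.1442]
ee_rot: [180.0, 0.0, 102.2]
ft_force: [-0.9, 0.6, -0.8]
opening: 0.0158
gripper_force: 59.5
```

Run:
```python
from h import *
C,im=grab('wrist','w10.png')
st=ctrl.state(); print(st['clock'],st['position'],st['ee_rot'],st['opening'])
for q,z in [('unit',.036),('charged_a_mid',st['position'][2]+.003)]:
  for d in spotter.silhouettes('wrist',q)[:3]: print(q,round(d['conf'],2),d['bbox'],rect(C,d['pixels'],z))
```

```text
26.35 [0.5450178  0.01339036 0.14408315] [1.79979350e+02 1.68925770e-02 1.02138215e+02] 0.01572177809039028
unit 0.83 [147.5, 72.5, 274.0, 201.7] (array([512.4,  45.2]), 184.3, 143.8, 12.2)
unit 0.71 [303.3, 239.3, 41.0, 114.0] (array([557. , -43.6]), 99.3, 34.0, -77.8)
charged_a_mid 0.25 [189.4, 87.2, 220.4, 104.5] (array([521.3,  79.1]), 82.0, 37.9, 12.2)
```

View pics/w10.png

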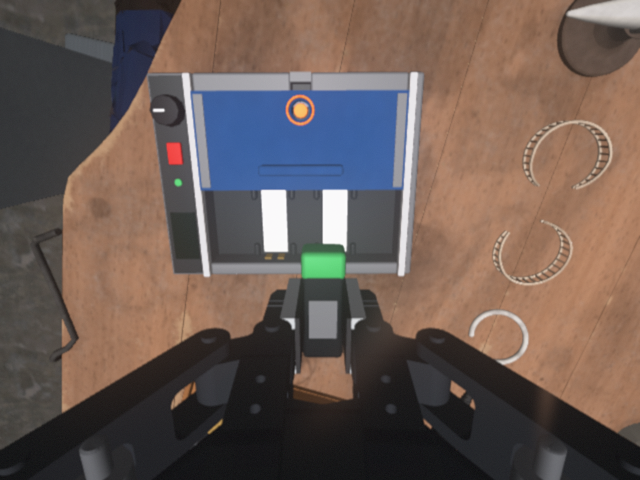

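The pack in the hand has its green cap towards the door, with its ends at (323,246) and (323,356). The two white labels, at about (275,221) and (335,221), mark the wells.

Run:
```python
from h import *
C=cam('wrist'); st=ctrl.state(); p=st['position']
im=cv2.imread('pics/w10.png'); m=(im.min(2)>215).astype(np.uint8); m[:180]=0;m[262:]=0;m[:,:255]=0;m[:,355:]=0
n,l,s,c=cv2.connectedComponentsWithStats(m)
for i in range(1,n):
  if s[i,4]>200: print(s[i],rect(C,l==i,.015))
u=511.8,44.9
for z in (p[2]+.008,p[2]+.009,p[2]+.010):
  P=ray(C,[(323,250),(323,356)],z); print((P.mean(0)-p)*1000,np.linalg.norm(P[1]-P[0]))
# top face edge at start of green (face top vs front): print column profile
print([tuple(im[v,323]) for v in range(240,262,2)],[tuple(im[v,310]) for v in range(346,366,2)])
```

```text
[ 261  190   27   61 1437] (array([505.9,   7.2]), 49.7, 18.9, -77.7)
[ 323  190   24   61 1286] (array([553.2,  17.4]), 49.6, 18.6, -77.8)
[-0.61527564  0.49957506  8.        ] 0.05043602616303713
[-0.72900367  1.02359053  9.        ] 0.05006390352941596
[-0.8427317  1.547606  10.       ] 0.049691780895794804
[(np.uint8(245), np.uint8(245), np.uint8(246)), (np.uint8(240), np.uint8(240), np.uint8(241)), (np.uint8(108), np.uint8(122), np.uint8(105)), (np.uint8(71), np.uint8(92), np.uint8(64)), (np.uint8(72), np.uint8(94), np.uint8(65)), (np.uint8(72), np.uint8(97), np.uint8(64)), (np.uint8(84), np.uint8(128), np.uint8(71)), (np.uint8(104), np.uint8(171), np.uint8(82)), (np.uint8(121), np.uint8(202), np.uint8(96)), (np.uint8(134), np.uint8(220), np.uint8(106)), (np.uint8(134), np.uint8(221), np.uint8(106))] [(np.uint8(51), np.uint8(49), np.uint8(50)), (np.uint8(49), np.uint8(48), np.uint8(49)), (np.uint8(49), np.uint8(48), np.uint8(49)), (np.uint8(49), np.uint8(49), np.uint8(49)), (np.uint8(46), np.uint8(46), np.uint8(48)), (np.uint8(48), np.uint8(52), np.uint8(59)), (np.uint8(80), np.uint8(98), np.uint8(130)), (np.uint8(88), np.uint8(109), np.uint8(145)), (np.uint8(87), np.uint8(108), np.uint8(145)), (np.uint8(88), np.uint8(109), np.uint8(144))]
```

Call:
play_rows(
  slide=[
    [8, 5, -30],
    [8, 5, -70],
    [8, 5, -95],
    [8, 5, -110],
    [8, 5, -110],
  ],
  twist=[
    [0, 0, 0],
    [0, 0, 0],
    [0, 0, 0],
    [0, 0, 0],
    [0, 0, 0],
  ],
)

```text
clock: 27.08
position: [0.5529, 0.0181, 0.0334]
ee_rot: [-179.9, -0.0, 102.0]
ft_force: [0.5, -0.8, -0.8]
opening: 0.0161
gripper_force: 59.6
```

Call:
play_rows(
  slide=[
    [0, 0, -5],
    [0, 0, -10],
    [0, 0, -13],
    [0, 0, -13],
  ],
  twist=[
    [0, 0, 0],
    [0, 0, 0],
    [0, 0, 0],
    [0, 0, 0],
  ],
)

```text
clock: 27.58
position: [0.553, 0.0184, 0.0208]
ee_rot: [-180.0, -0.0, 102.1]
ft_force: [1.0, 0.1, -0.2]
opening: 0.0161
gripper_force: 59.6
```

Call:
play_rows(
  slide=[
    [0, 0, 0],
    [0, 0, 0],
    [0, 0, 0],
    [0, 0, 50],
    [0, 0, 110],
    [0, 0, 160],
    [0, 0, 160],
  ],
  twist=[
    [0, 0, 0],
    [0, 0, 0],
    [0, 0, 0],
    [0, 0, 0],
    [0, 0, 0],
    [0, 0, 0],
    [0, 0, 0],
  ],
  hand=0.36,
)

```text
clock: 28.45
position: [0.5544, 0.0182, 0.1847]
ee_rot: [179.6, 0.2, 102.1]
ft_force: [0.2, -0.6, -0.7]
opening: 0.0309
gripper_force: 0.0
```

Run:
```python
from h import *
C,im=grab('wrist','w11.png'); st=ctrl.state(); print(st['clock'],st['position'])
for q,z in [('unit',.036),('charged_a_mid',.029)]:
  for d in spotter.silhouettes('wrist',q)[:3]: print(q,round(d['conf'],2),d['bbox'],rect(C,d['pixels'],z))
```

```text
28.5 [0.55333763 0.01836417 0.18203121]
unit 0.67 [155.0, 80.5, 238.1, 179.5] (array([512.4,  45. ]), 184.3, 144.9, 12.3)
charged_a_mid 0.53 [188.5, 441.6, 5.4, 8.5] (array([ 466.2, -263. ]), 12.2, 4.9, 60.3)
```

```bash
cat >> h.py <<'E'
def blobs(C,im,lo,hi,z,minarea=60):
    m=cv2.inRange(cv2.cvtColor(im,cv2.COLOR_BGR2HSV),lo,hi); n,l,s,c=cv2.connectedComponentsWithStats(m)
    for i in range(1,n):
        if s[i,4]>=minarea: print('blob',s[i],rect(C,l==i,z))
GR=((50,100,60),(75,255,255)); RD=((0,170,90),(4,255,255)); WH=((0,0,215),(180,40,255))
E
python3 - <<'E'
from h import *
C=cam('wrist'); im=cv2.imread('pics/w11.png')
blobs(C,im,*GR,.029); print('white'); k=im.copy(); k[:160]=0;k[270:]=0;k[:,:180]=0;k[:,400:]=0; blobs(C,k,*WH,.015)
S,s=grab('scene'); print('scene'); blobs(S,s,*GR,.019,20)
print([(round(d['conf'],2),d['bbox'],rect(S,d['pixels'],.029)) for d in spotter.silhouettes('scene','charged_a_mid')[:5]])
E
```

```text
blob [310 186  21  14 286] (array([544.6,  39.2]), 17.0, 11.1, 12.1)
white
blob [196 160  15  99 419] (array([445.8,  -1.7]), 90.2, 4.1, -77.5)
blob [376 160   9  98 459] (array([600.9,  32.2]), 89.1, 4.4, -77.6)
blob [ 256  184   24   55 1131] (array([502.5,   9.9]), 49.9, 18.6, -77.5)
scene
blob [314 264  10  11  63] (array([552.2,  42.7]), 31.0, 15.1, 17.9)
blob [462 358  10   9  55] (array([ 580.3, -300.2]), 16.7, 10.8, -77.7)
blob [418 395  13  14 113] (array([ 465.7, -293.1]), 18.1, 17.8, 6.7)
[(0.45, [258.1, 236.5, 69.7, 53.9], (array([526.4,  85.1]), 148.5, 72.9, 11.7))]
```

Call:
play_rows(
  slide=[
    [0, -30, 0],
    [0, -65, 0],
    [0, -100, 0],
    [0, -135, 0],
    [0, -170, 0],
    [2, -205, 0],
    [4, -240, 0],
    [6, -270, 0],
    [7, -300, 0],
    [7, -300, 0],
    [7, -300, 0],
  ],
  twist=[
    [0, 0, -10],
    [0, 0, -20],
    [0, 0, -30],
    [0, 0, -40],
    [0, 0, -50],
    [0, 0, -60],
    [0, 0, -70],
    [0, 0, -80],
    [0, 0, -90],
    [0, 0, -96],
    [0, 0, -96],
  ],
)

```text
clock: 30.08
position: [0.5597, -0.2817, 0.1794]
ee_rot: [-179.9, 0.1, 6.1]
ft_force: [-0.1, 0.7, -0.8]
opening: 0.0309
gripper_force: 0.0
```

Run:
```python
from h import *
C,im=grab('wrist','w12.png'); st=ctrl.state(); print(st['clock'],st['position'],st['ee_rot'],st['joints'])
blobs(C,im,*GR,.019,40)
for q,z in [('crate',.021),('charged_a_mid',.019)]:
  for d in spotter.silhouettes('wrist',q)[:3]: print(q,round(d['conf'],2),d['bbox'],rect(C,d['pixels'],z))
```

```text
30.125 [ 0.55978847 -0.28139172  0.17976461] [-1.79922220e+02  8.06664358e-02  6.18649332e+00] [-3.74970048e+01  3.17177984e+01  6.60929861e+01  5.38747603e-04
  8.23012715e+01  4.63164839e+01]
blob [337 184  21  15 271] (array([ 580.8, -299.5]), 17.7, 11.6, -80.2)
blob [316 303  18  10 164] (array([ 466.1, -292.4]), 16.5, 9.7, -83.8)
crate 0.78 [171.5, 120.5, 235.8, 221.9] (array([ 530. , -247.1]), 191.2, 172.1, 83.2)
charged_a_mid 0.8 [314.3, 259.2, 22.2, 51.6] (array([ 487.5, -290. ]), 52.8, 18.4, 6.2)
```

Call:
play_rows(
  slide=[
    [1, -20, -50],
    [1, -20, -100],
    [1, -20, -140],
    [1, -20, -162],
    [1, -20, -171],
    [1, -20, -171],
  ],
  twist=[
    [0, 0, 1],
    [0, 0, 1],
    [0, 0, 1],
    [0, 0, 1],
    [0, 0, 1],
    [0, 0, 1],
  ],
)

```text
clock: 30.98
position: [0.5611, -0.3015, 0.0099]
ee_rot: [-180.0, 0.0, 7.1]
ft_force: [1.3, -0.2, 0.4]
opening: 0.0309
gripper_force: 0.0
```

Call:
play_rows(
  slide=[
    [0, 0, 0],
    [0, 0, 0],
    [0, 0, 0],
    [0, 0, 0],
  ],
  twist=[
    [0, 0, 0],
    [0, 0, 0],
    [0, 0, 0],
    [0, 0, 0],
  ],
  hand=0,
)

```text
clock: 31.48
position: [0.5616, -0.302, 0.0112]
ee_rot: [179.9, -0.1, 7.1]
ft_force: [0.3, 1.0, 5.9]
opening: 0.016
gripper_force: 60.2
```

Call:
play_rows(
  slide=[
    [0, 0, 40],
    [0, 5, 90],
    [-5, 40, 130],
    [-10, 80, 135],
    [-20, 120, 135],
    [-30, 160, 135],
    [-45, 200, 135],
    [-55, 240, 135],
    [-58, 280, 135],
    [-60, 305, 135],
    [-60, 305, 135],
    [-60, 305, 135],
  ],
  twist=[
    [0, 0, 0],
    [0, 0, 8],
    [0, 0, 18],
    [0, 0, 28],
    [0, 0, 38],
    [0, 0, 48],
    [0, 0, 58],
    [0, 0, 68],
    [0, 0, 78],
    [0, 0, 88],
    [0, 0, 95],
    [0, 0, 95],
  ],
)

```text
clock: 32.98
position: [0.5009, 0.0036, 0.1451]
ee_rot: [180.0, 0.0, 102.0]
ft_force: [-0.2, -0.1, -0.1]
opening: 0.0158
gripper_force: 59.4
```

Run:
```python
from h import *
C,im=grab('wrist','w13.png'); st=ctrl.state(); p=st['position']; print(st['clock'],p,st['ee_rot'],st['opening'])
blobs(C,im,*GR,p[2]+.009,40)
k=im.copy(); k[:150]=0;k[290:]=0; print('w'); blobs(C,k,*WH,.015,200)
for v in range(225,262,3): print(v,im[v,315],end=';')
d=spotter.silhouettes('wrist','unit')[0]; print(rect(C,d['pixels'],.036))
```

```text
33.025 [0.50100762 0.003321   0.1450175 ] [1.79982034e+02 1.18029095e-02 1.01911946e+02] 0.015552987572918935
blob [239 178   7   7  40] (array([458.7,  49.9]), 2.4, 2.3, -81.5)
blob [381 190  27  17 406] (array([517.5,  55.8]), 10.1, 6.3, 12.1)
blob [ 301  245   44   29 1172] (array([495.6,  25.2]), 17.7, 12.2, 12.1)
w
blob [257 150  13 125 760] (array([4.521e+02, 3.000e-01]), 101.9, 4.9, -77.6)
blob [458 150  20 124 654] (array([611.7,  35. ]), 100.9, 4.6, -77.7)
blob [ 319  188   25   52 1196] (array([505.1,  12.6]), 41.9, 19.0, -78.1)
225 [98 95 92];228 [97 95 92];231 [95 95 91];234 [94 93 89];237 [92 90 86];240 [69 91 61];243 [70 97 63];246 [ 77 118  65];249 [112 189  87];252 [143 229 113];255 [142 229 112];258 [140 228 110];261 [137 226 107];(array([511.8,  45. ]), 184.7, 145.6, 12.4)
```

View pics/w13.png

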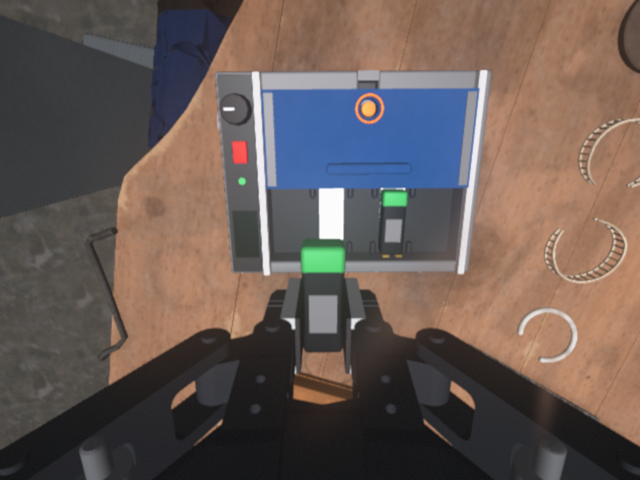

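The picture shows the first charged pack seated in well b (395,222), contacts at the springs (392,256). The second pack is in the hand with its cap towards the door, above well a's label at (331,214).

Call:
play_rows(
  slide=[
    [5.5, 2.5, -30],
    [5.5, 2.5, -70],
    [5.5, 2.5, -95],
    [5.5, 2.5, -110],
    [5.5, 2.5, -110],
  ],
  twist=[
    [0, 0, 0],
    [0, 0, 0],
    [0, 0, 0],
    [0, 0, 0],
    [0, 0, 0],
  ],
)

```text
clock: 33.7
position: [0.5061, 0.0056, 0.0341]
ee_rot: [-179.9, -0.0, 101.9]
ft_force: [0.5, -0.0, -0.4]
opening: 0.0164
gripper_force: 59.4
```

Call:
play_rows(
  slide=[
    [0, 0, -5],
    [0, 0, -10],
    [0, 0, -13],
    [0, 0, -13],
  ],
  twist=[
    [0, 0, 0],
    [0, 0, 0],
    [0, 0, 0],
    [0, 0, 0],
  ],
)

```text
clock: 34.2
position: [0.5065, 0.0059, 0.0217]
ee_rot: [-180.0, -0.0, 102.1]
ft_force: [-0.2, 0.4, -0.0]
opening: 0.0161
gripper_force: 59.4
```

Call:
play_rows(
  slide=[
    [0, 0, 0],
    [0, 0, 0],
    [0, 0, 0],
    [0, 0, 50],
    [0, 0, 110],
    [0, 0, 150],
    [0, 0, 150],
    [0, 0, 150],
  ],
  twist=[
    [0, 0, 0],
    [0, 0, 0],
    [0, 0, 0],
    [0, 0, 0],
    [0, 0, 0],
    [0, 0, 0],
    [0, 0, 0],
    [0, 0, 0],
  ],
  hand=0.34,
)

```text
clock: 35.2
position: [0.506, 0.006, 0.171]
ee_rot: [-179.9, -0.0, 102.1]
ft_force: [0.1, 0.1, -0.3]
opening: 0.0289
gripper_force: 0.0
```

Run:
```python
from h import *
C,im=grab('wrist','w14.png'); st=ctrl.state(); print(st['clock'],st['position'])
k=im.copy(); k[300:]=0; blobs(C,k,*GR,.029,60)
c,r,w=ring(C,im,win=(300,60,450,180)); print(c,w)
d=spotter.silhouettes('wrist','unit')[0]; print(rect(C,d['pixels'],.036))
# tray and pin check from scene
S,s=grab('scene')
for q,z in [('used_tray',.026),('flat_a_mid',.018)]:
  for d in spotter.silhouettes('scene',q)[:2]: print(q,round(d['conf'],2),d['bbox'],rect(S,d['pixels'],z))
d=spotter.silhouettes('scene','pin_handle')[0]; r=fit_handle(S,d['pixels'],[.484,.252]); print('pin',r.x,r.fun)
```

```text
35.25 [0.50589264 0.00602359 0.17058954]
blob [370 187  24  15 342] (array([547.8,  37.6]), 19.2, 11.6, 12.1)
blob [313 188  21  15 294] (array([500.9,  26.7]), 16.5, 11.6, 12.1)
(357.2403869628906, 112.19230651855469) [0.51176111 0.09417463 0.0465    ]
(array([511.8,  45.1]), 184.0, 145.1, 12.4)
used_tray 0.88 [174.2, 186.7, 62.6, 41.3] (array([507.4, 379.5]), 137.4, 119.1, 13.3)
flat_a_mid 0.69 [194.4, 201.5, 20.3, 7.5] (array([509.1, 386.3]), 56.3, 26.9, -79.1)
pin [0.48394372 0.251447  ] -0.8660714285714286
```

Call:
play_rows(
  slide=[
    [4, 30, 0],
    [9, 60, 0],
    [9.5, 75, -40],
    [9.5, 75, -90],
    [9.5, 75, -115],
    [9.5, 75, -121],
    [9.5, 75, -121],
    [9.5, 75, -121],
  ],
  twist=[
    [0, 0, 0],
    [0, 0, 0],
    [0, 0, 0],
    [0, 0, 0],
    [0, 0, 0],
    [0, 0, 0],
    [0, 0, 0],
    [0, 0, 0],
  ],
  hand=0,
)

```text
clock: 36.5
position: [0.5166, 0.0808, 0.0519]
ee_rot: [179.9, 0.0, 102.1]
ft_force: [-0.1, 0.5, 0.7]
opening: -0.0001
gripper_force: 0.0
```

Call:
play_rows(
  slide=[
    [2.1, -10, 0],
    [4.3, -20, 0],
    [6.4, -30, 0],
    [8.6, -40, 0],
    [10.7, -50, 0],
    [11.8, -55, 0],
    [11.8, -55, 0],
  ],
  twist=[
    [0, 0, 0],
    [0, 0, 0],
    [0, 0, 0],
    [0, 0, 0],
    [0, 0, 0],
    [0, 0, 0],
    [0, 0, 0],
  ],
)

```text
clock: 37.38
position: [0.5278, 0.0255, 0.0507]
ee_rot: [-180.0, 0.0, 102.0]
ft_force: [-0.3, 0.8, -0.1]
opening: -0.0001
gripper_force: 0.0
```

Call:
play_rows(
  slide=[
    [0.9, -4, 0],
    [1.7, -8, 0],
    [2.4, -11, 0],
    [2.8, -13, 0],
    [2.8, -13, 0],
  ],
  twist=[
    [0, 0, 0],
    [0, 0, 0],
    [0, 0, 0],
    [0, 0, 0],
    [0, 0, 0],
  ],
)

```text
clock: 38.0
position: [0.5307, 0.0126, 0.0508]
ee_rot: [-180.0, 0.0, 102.1]
ft_force: [0.7, 0.4, -0.4]
opening: 0.0001
gripper_force: 0.2
```

Call:
play_rows(
  slide=[
    [0.4, -2, 0],
    [0.4, -2, 0],
    [0.4, -2, 0],
  ],
  twist=[
    [0, 0, 0],
    [0, 0, 0],
    [0, 0, 0],
  ],
)

```text
clock: 38.38
position: [0.5311, 0.0108, 0.0509]
ee_rot: [180.0, 0.0, 102.1]
ft_force: [0.2, 0.4, 0.2]
opening: 0.0
gripper_force: 0.0
```

Call:
play_rows(
  slide=[
    [0.4, -2, 0],
    [0.6, -3, 0],
    [0.6, -3, 0],
  ],
  twist=[
    [0, 0, 0],
    [0, 0, 0],
    [0, 0, 0],
  ],
)

```text
clock: 38.75
position: [0.5312, 0.0095, 0.0508]
ee_rot: [-180.0, -0.2, 102.0]
ft_force: [-0.0, 10.7, 2.1]
opening: -0.0002
gripper_force: 5.2
```

Run:
```python
from h import *
C,im=grab('wrist','w15.png'); st=ctrl.state(); print(st['clock'],st['position'])
hsv=cv2.cvtColor(im,cv2.COLOR_BGR2HSV); blobs(C,im,(5,150,120),(18,255,255),.0465,15)
for d in spotter.silhouettes('wrist','door')[:1]: print(d['conf'],d['bbox'],rect(C,d['pixels'],.0465))
S,s=grab('scene'); k=s.copy(); k[:230]=0;k[330:]=0;k[:,:240]=0;k[:,370:]=0; blobs(S,k,(5,120,100),(18,255,255),.0465,8)
```

```text
38.8 [0.53119335 0.00957032 0.0507834 ]
blob [302 224  41  39 328] (array([525.1,  33.5]), 17.8, 17.7, 12.1)
blob [312 231  21  19 325] (array([524.8,  34.9]), 8.9, 8.3, 12.1)
blob [309 267   5   4  14] (array([524. ,  31.2]), 8.1, 8.1, -78.8)
```

Call:
play_rows(
  slide=[
    [0.2, -1, 0],
    [0.4, -2, 0],
    [0.4, -2, 0],
  ],
  twist=[
    [0, 0, 0],
    [0, 0, 0],
    [0, 0, 0],
  ],
)

```text
clock: 39.28
position: [0.5312, 0.0092, 0.0508]
ee_rot: [-180.0, -0.4, 102.0]
ft_force: [-0.1, 20.2, 3.8]
opening: 0.0
gripper_force: 9.9
```

Call:
play_rows(
  slide=[
    [-1, 6, 0],
    [-2, 10, 0],
    [-2, 10, 50],
    [-2, 10, 110],
    [-2, 60, 150],
    [-2, 120, 150],
    [-2, 180, 150],
    [-2, 210, 150],
    [-2, 210, 150],
    [-2, 210, 150],
  ],
  twist=[
    [0, 0, 0],
    [0, 0, 0],
    [0, 0, 0],
    [0, 0, 0],
    [0, 0, 10],
    [0, 0, 20],
    [0, 0, 30],
    [0, 0, 40],
    [0, 0, 50],
    [0, 0, 50],
  ],
)

```text
clock: 40.52
position: [0.53, 0.2159, 0.2006]
ee_rot: [-180.0, 0.0, 152.0]
ft_force: [0.2, 0.5, 0.5]
opening: -0.0004
gripper_force: 0.0
```

Run:
```python
from h import *
C,im=grab('wrist','w16.png'); st=ctrl.state(); print(st['clock'],st['position'],st['ee_rot'])
blobs(C,im,(5,150,120),(18,255,255),.0465,15)
for q,z in [('used_tray',.026),('flat_a_mid',.018),('door',.0465),('unit',.036)]:
  for d in spotter.silhouettes('wrist',q)[:2]: print(q,round(d['conf'],2),d['bbox'],rect(C,d['pixels'],z))
d=spotter.silhouettes('wrist','pin_handle')[0]; r=fit_handle(C,d['pixels'],[.484,.252]); print('pin',d['bbox'],r.x,r.fun)
```

```text
40.575 [0.53002575 0.215593   0.20070062] [-1.79978155e+02 -1.61235773e-03  1.51831622e+02]
blob [146 294  12  10  81] (array([524.8,  37. ]), 9.7, 8.9, 9.4)
used_tray 0.58 [415.8, 4.0, 161.8, 177.5] (array([513.8, 391.8]), 111.6, 96.2, 12.5)
flat_a_mid 0.31 [2.5, 305.8, 70.2, 150.4] (array([ 565.2, -164.6]), 204.1, 80.4, -42.6)
door 0.71 [57.7, 239.8, 153.8, 127.6] (array([526.5,  16.9]), 136.2, 71.8, 12.6)
door 0.33 [413.2, 4.3, 164.9, 178.1] (array([510.6, 382.7]), 105.1, 91.1, 12.1)
unit 0.96 [32.3, 155.3, 244.8, 212.7] (array([510.9,  49.4]), 184.6, 163.0, 12.4)
pin [329.2, 140.1, 25.2, 28.1] [0.48466821 0.25413084] -0.9294532627865961
```

```bash
python3 -c "
from station import ctrl; print(ctrl.sign_off())"
```

```text
the job is handed in; nothing more can be done
None
```

The job is handed in: one run-down pack (the only one in the unit) is in the used tray, a charged pack is in each well, the door is pushed to its stop and the pin pusher is back in its hole; I did not test the latch directly, and no verdict came back.

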